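# Find the full staple carton by feel for the empty stapler

### The arm

A 6-joint arm with a two-finger parallel gripper is mounted at the origin on a cart in front of the work surface, level with it; the furniture and walls round the work are solid. World frame = base frame: x ahead of the robot, y to its left, z up, the work surface at z = 0. Lengths are in m, angles in degrees, forces in N, time in s.
With the tool pointing down it reaches from about 0.325 to 0.85 m from the base axis. Payload 15.5 kg.
Tool frame: the origin (TCP) lies at the very end of the fingers, on their centre line; the grasp point (between the pads) lies arm.grip_depth behind it (arm.grip_depth is the distance from the TCP to the grasp point, in m); z points along the fingers, y is the line along which they close (so a half turn about z gives the same grasp; the last joint's range is limited). The gripper opens to 91 mm and grips with 3 to 60 N. Pads are 32 mm wide; open, the fingers measure 118 mm over their backs; the gripper's body (76 mm by 178 mm) begins 60 mm behind the grasp point.
Start: joints at [58.7, 28.281, 77.091, -0, 74.628, -5.472], TCP at [0.272, 0.563, 0.214] pointing down, gripper open.
Joint ranges: [-166.48, 166.48], [-47.26, 123.95], [12.59, 153.08], [-70.14, 250.14], [6.76, 159.57], [-176.63, 176.63]. Speed limits (degrees/s): [108.29, 108.29, 147.25, 172.46, 172.46, 172.46].

### API

Orientations are given as a 3x3 rotation matrix whose columns are the frame's x, y, z axes.
In Python, from rig import arm gives the robot as it stands. Calls block until the motion is done:
- arm.move_to(position, orientation): joint-space move of the TCP to a pose.
- arm.move_l(position, orientation=None, feed=0.15): straight line of the TCP; orientation=None keeps the orientation; feed is the mean speed in m/s.
- arm.move_joints(angles): joint-space move.
- arm.grip(opening): finger opening in m; the grip force is fixed at half the most; returns when the fingers have stopped.
- arm.sleep(seconds).
- arm.solve_ik(position, orientation): joint angles nearest the present ones, or None.
- arm.snapshot(name): name is "scene" or "top"; returns the picture (420x560x3 uint8, red, green, blue); there is no depth.
- arm.get_calibration(name): a dict with "intrinsics" (3x3 intrinsics, pixels), "cam_to_world" (4x4, takes a point from camera to world coordinates). Camera axes: x right, y down, z forward; pixel columns grow to the right and rows downward; lengths in m; the calibration is good to about 2 mm. A picture is of the moment at which its call begins. get_calibration takes no time and is no camera call.
A pose or a line that the arm cannot do raises arm.Unreachable and nothing moves.
- arm.sign_off(): hands the job in; it is judged then, once.
Readings, each from a call of its own:
- arm.current_t(): time.
- arm.current_joint_positions(): joint angles.
- arm.current_dq(): joint speeds.
- arm.current_tau(): joint torques, N m.
- arm.current_ee_pos(): TCP position.
- arm.current_tool_rot(): TCP orientation.
- arm.current_force(): force on the tool from outside, world axes, zero at the start.
- arm.current_torque(): the same for the moment, N m.
- arm.current_width(): finger opening in m.
- arm.current_grasp_force(): force on a finger pad.
Only numpy, scipy, OpenCV 4.12 (cv2) and the standard library are available. Lean on these libraries where they do the work, as an engineer would, in place of code of your own. Each camera call takes 0.05 s, during which the arm holds its last target. There are 200 camera calls.

### The job

One of the two staplers has run out and stands open. Heft the three identical closed staple cartons one at a time, from left to right as the robot sees them: lift each at least 5 cm clear of the mat, feel its weight, and lay it back flat on the mat before taking the next. Then finish while still holding the heaviest one up in the gripper, level and still, directly over the middle of the open stapler and at least 22 cm above the desk, with the other two lying flat on the mat, without touching either stapler or shifting the other things on the desk.

Things in the scene. Friction and masses are not known exactly. Their poses are not given: they have to be found in the camera images.
- carton_left_center (a point): centre (15 mm above the underside) of the closed yellow printed staple carton lying farthest to the robot's left (+y) in the row on the mat at the start: 40 x 78 x 30 mm (own x, y, z), lying flat, z up; grasp across the 40 mm (own x). All three look identical and stay shut
- carton_left: the same carton, origin at the centre of its underside. Weights are drawn anew each time, none over 600 g; the heaviest may be any of the three and outweighs each other one by at least 200 g. The contents may shift by 1 to 2 mm inside
- carton_middle_center (a point): centre (15 mm above the underside) of the closed yellow printed staple carton lying between the other two in the row on the mat at the start: 40 x 78 x 30 mm (own x, y, z), lying flat, z up; grasp across the 40 mm (own x). All three look identical and stay shut
- carton_middle: the same carton, origin at the centre of its underside. Weights are drawn anew each time, none over 600 g; the heaviest may be any of the three and outweighs each other one by at least 200 g. The contents may shift by 1 to 2 mm inside
- carton_right_center (a point): centre (15 mm above the underside) of the closed yellow printed staple carton lying farthest to the robot's right (-y) in the row on the mat at the start: 40 x 78 x 30 mm (own x, y, z), lying flat, z up; grasp across the 40 mm (own x). All three look identical and stay shut
- carton_right: the same carton, origin at the centre of its underside. Weights are drawn anew each time, none over 600 g; the heaviest may be any of the three and outweighs each other one by at least 200 g. The contents may shift by 1 to 2 mm inside
- mat: flat grey desk mat, 180 x 420 x 8 mm (own x, y, z), fixed to the desk, moved and turned a little between starts; origin at the centre of its underside on the desk. The three cartons lie on it in a row along its own y, about 120 mm apart, each with its length roughly along the mat's x
- stapler_a_mid (a point): middle of the footprint, on the desk, of stapler a: one of two like desk staplers fixed left and right of the mat (which is where changes), 34 mm wide, 139 mm long (own y; front end at -y, toward the robot), 52 mm high when shut; the arm hinges at the rear, 57 mm from here, and when open its tip stands up to 165 mm above the desk
- stapler_a: stapler a; origin and axes as for its centre of footprint
- stapler_a_arm (a joint): how far the arm of stapler a is swung open, rad: 0 shut, 1.22 fully open; stiff, it stays where it is. At the start one stapler is shut (under 0.1) and the other open (over 0.7)
- stapler_b_mid (a point): middle of the footprint, on the desk, of stapler b: one of two like desk staplers fixed left and right of the mat (which is where changes), 34 mm wide, 139 mm long (own y; front end at -y, toward the robot), 52 mm high when shut; the arm hinges at the rear, 57 mm from here, and when open its tip stands up to 165 mm above the desk
- stapler_b: stapler b; origin and axes as for its centre of footprint
- stapler_b_arm (a joint): how far the arm of stapler b is swung open, rad: 0 shut, 1.22 fully open; stiff, it stays where it is. At the start one stapler is shut (under 0.1) and the other open (over 0.7)
- clip_tub: bystander: round dark tub of paper clips, 62 mm across, 36 mm high, behind the mat; origin at the centre of its underside
- glue_stick: bystander: glue stick standing upright, 28 mm across, 91 mm high, behind the mat; origin at the centre of its underside
- eraser: bystander: eraser in a sleeve, 23 x 58 x 13 mm, on the desk in front of the mat (robot's side); origin at the centre of its underside
- marker: bystander: felt marker, 17 x 144 x 18 mm, lying on the desk in front of the mat; origin at the centre of its underside
Things that resemble listed ones, but are neither listed nor needed, are in the scene too. Leave any blue look-alike of the carton_middle alone. Leave any pink look-alike of the carton_left alone.

How it is judged (in metres and radians):
On the way, in this order (a step that is already met when the one before it is completed fails the run):
1. the left carton is lifted clear of the mat (centre over 58 mm above the desk) in the fingers while the other two lie flat on the mat (height (world z) of carton_left_center above 0.058 m and contact force between the fingers and carton_left above 1 N and contact force between each of carton_middle, carton_right and mat above 0.3 N and angle between each of carton_middle_center, carton_right_center's own z axis and vertical below 0.15 rad), for 0.2 s.
2. the middle carton is lifted clear of the mat (centre over 58 mm above the desk) in the fingers while the other two lie flat on the mat (height (world z) of carton_middle_center above 0.058 m and contact force between the fingers and carton_middle above 1 N and contact force between each of carton_left, carton_right and mat above 0.3 N and angle between each of carton_left_center, carton_right_center's own z axis and vertical below 0.15 rad), for 0.2 s.
3. the right carton is lifted clear of the mat (centre over 58 mm above the desk) in the fingers while the other two lie flat on the mat (height (world z) of carton_right_center above 0.058 m and contact force between the fingers and carton_right above 1 N and contact force between each of carton_left, carton_middle and mat above 0.3 N and angle between each of carton_left_center, carton_middle_center's own z axis and vertical below 0.15 rad), for 0.2 s.
At the end, for the whole second after the job is handed in: The heaviest carton is in the fingers, still, level within 0.35 rad, centre over 0.20 m above the desk and within 70 mm horizontally of the open stapler's middle, clear of it; the other two lie at rest flat on the mat, each pressing on it with 0.3 to 3 N (((height (world z) of carton_left_center above 0.2 m and contact force between the fingers and carton_left above 1 N and angle between carton_left_center's own z axis and vertical below 0.35 rad and linear speed of carton_left below 0.03 m/s and ((value of joint stapler_a_arm above 0.5 rad and horizontal distance between carton_left_center and stapler_a_mid below 0.07 m) or (value of joint stapler_b_arm above 0.5 rad and horizontal distance between carton_left_center and stapler_b_mid below 0.07 m)) and contact force between carton_left and stapler_a below 0.1 N and contact force between carton_left and stapler_b below 0.1 N and contact force between carton_middle and mat between 0.3 and 3 N and angle between each of carton_middle_center, carton_right_center's own z axis and vertical below 0.15 rad and linear speed of each of carton_middle, carton_right below 0.02 m/s and contact force between carton_right and mat between 0.3 and 3 N) or (height (world z) of carton_middle_center above 0.2 m and contact force between the fingers and carton_middle above 1 N and angle between carton_middle_center's own z axis and vertical below 0.35 rad and linear speed of carton_middle below 0.03 m/s and ((value of joint stapler_a_arm above 0.5 rad and horizontal distance between carton_middle_center and stapler_a_mid below 0.07 m) or (value of joint stapler_b_arm above 0.5 rad and horizontal distance between carton_middle_center and stapler_b_mid below 0.07 m)) and contact force between carton_middle and stapler_a below 0.1 N and contact force between carton_middle and stapler_b below 0.1 N and contact force between carton_left and mat between 0.3 and 3 N and angle between each of carton_left_center, carton_right_center's own z axis and vertical below 0.15 rad and linear speed of each of carton_left, carton_right below 0.02 m/s and contact force between carton_right and mat between 0.3 and 3 N) or (height (world z) of carton_right_center above 0.2 m and contact force between the fingers and carton_right above 1 N and angle between carton_right_center's own z axis and vertical below 0.35 rad and linear speed of carton_right below 0.03 m/s and ((value of joint stapler_a_arm above 0.5 rad and horizontal distance between carton_right_center and stapler_a_mid below 0.07 m) or (value of joint stapler_b_arm above 0.5 rad and horizontal distance between carton_right_center and stapler_b_mid below 0.07 m)) and contact force between carton_right and stapler_a below 0.1 N and contact force between carton_right and stapler_b below 0.1 N and contact force between carton_left and mat between 0.3 and 3 N and angle between each of carton_left_center, carton_middle_center's own z axis and vertical below 0.15 rad and linear speed of each of carton_left, carton_middle below 0.02 m/s and contact force between carton_middle and mat between 0.3 and 3 N))); the arm keeps its last pose, push and grip.
It fails at once if the robot or a carton touches stapler a (more than 1 N) (contact force between any of the arm, the fingers, carton_left, carton_middle, carton_right and stapler_a above 1 N).
It fails at once if the robot or a carton touches stapler b (more than 1 N) (contact force between any of the arm, the fingers, carton_left, carton_middle, carton_right and stapler_b above 1 N).
It fails at once if the clip tub, glue stick, eraser or marker is shifted by more than 40 mm (distance of any of clip_tub, glue_stick, eraser, marker from where it was at the start of the episode above 0.04 m).
It also fails if it takes over 72 s, if anything falls off the work surface, if the arm or the gripper's body presses on something with over 40 N, if the wrist force passes 120 N, or if a joint passes its speed limit or range.

## Working session

There is one attempt and no reset: what is moved stays moved. The work goes in short steps, each a Python script; the robot and the scene stay as the last script left them, time stands still between calls to the robot, and variables do not carry over. Pictures are saved under pics/ and viewed, at most 10 in all, crops included, and the job is handed in when it is done.

```bash
mkdir -p pics; ls
python3 - <<'E'
from rig import arm
import cv2
for n in("scene","top"):
    im=arm.snapshot(n); cv2.imwrite(f"pics/{n}0.png",im[:,:,::-1])
    c=arm.get_calibration(n); print(c)
print(arm.grip_depth,arm.current_tool_rot(),arm.current_force(),arm.current_t())
E
```

```text
pics
{'intrinsics': array([[407.27667585,   0.        , 280.70398493],
       [  0.        , 407.27667585, 204.90596228],
       [  0.        ,   0.        ,   1.        ]]), 'cam_to_world': array([[ 0.90438848, -0.31578988,  0.28698124,  0.23058157],
       [-0.4264095 , -0.69406642,  0.5800403 , -0.60396777],
       [ 0.01601318, -0.64695329, -0.76236148,  0.83516269],
       [ 0.        ,  0.        ,  0.        ,  1.        ]])}
{'intrinsics': array([[448.77938036,   0.        , 277.80656157],
       [  0.        , 448.77938036, 203.44126277],
       [  0.        ,   0.        ,   1.        ]]), 'cam_to_world': array([[ 0.02751966, -0.99083328,  0.13225761,  0.33589828],
       [-0.99923409, -0.03094922, -0.02394519,  0.02217829],
       [ 0.02781896, -0.13149735, -0.99092611,  1.49094791],
       [ 0.        ,  0.        ,  0.        ,  1.        ]])}
0.0188 [[-9.00095689e-01  4.35691970e-01 -5.07113956e-04]
 [ 4.35692256e-01  9.00095300e-01 -8.42164102e-04]
 [ 8.95267515e-05 -9.78973901e-04 -9.99999517e-01]] [-0.25388776 -0.08602304 -0.89950947] 0.1
```

View pics/top0.png

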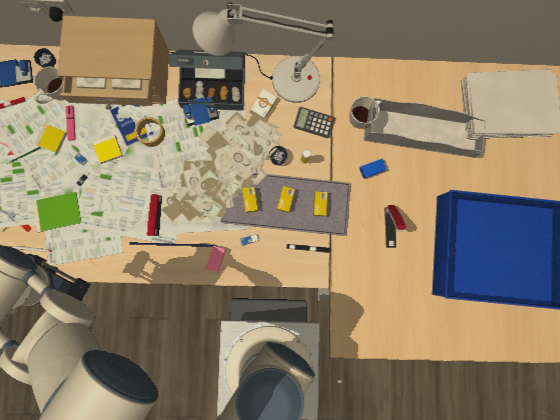

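View pics/scene0.png

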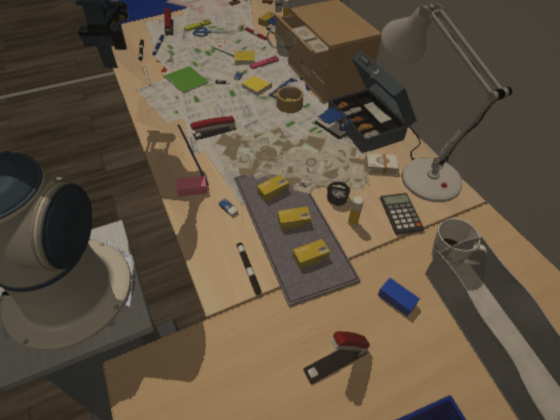

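The top view shows three yellow cartons on the mat near (250,199), (287,198) and (321,204). The open stapler is on the right at about (392,228), its arm raised, and the shut one is on the left at (154,215). The blue carton at (373,169) and the pink one at (215,258) are the look-alikes.

```bash
cat > h.py <<'E'
import numpy as np, cv2
from rig import arm
def ray(n,px,z):
    c=arm.get_calibration(n);T=c["cam_to_world"]
    d=T[:3,:3]@np.linalg.solve(c["intrinsics"],[px[0],px[1],1]); o=T[:3,3]
    return o+d*(z-o[2])/d[2]
def proj(n,p):
    c=arm.get_calibration(n);T=c["cam_to_world"]
    q=c["intrinsics"]@(T[:3,:3].T@(np.asarray(p)-T[:3,3])); return q[:2]/q[2]
def cartons(im,n="top",roi=(220,175,355,235)):
    """yellow blobs -> (x,y,yaw of long axis deg,long,short) at carton top height"""
    u0,v0,u1,v1=roi
    hsv=cv2.cvtColor(im,cv2.COLOR_RGB2HSV); m=cv2.inRange(hsv,(18,120,90),(35,255,255))
    k=np.zeros_like(m);k[v0:v1,u0:u1]=m[v0:v1,u0:u1]
    k=cv2.morphologyEx(k,cv2.MORPH_CLOSE,np.ones((3,3)))
    out=[]
    for c in cv2.findContours(k,cv2.RETR_EXTERNAL,cv2.CHAIN_APPROX_NONE)[0]:
        if cv2.contourArea(c)<80: continue
        P=np.array([ray(n,p,0.038)[:2] for p in c[:,0,:]],np.float32)
        (x,y),(w,h),a=cv2.minAreaRect(P)
        if w<h: w,h,a=h,w,a+90
        a=(a+90)%180-90
        out.append((x,y,a,w,h))
    return sorted(out,key=lambda c:-c[1])
E
python3 - <<'E'
from h import *
im=cv2.imread("pics/top0.png")[:,:,::-1].copy()
for c in cartons(im): print(np.round(c,3))
for nm,p in dict(rear=(402,228),black_front=(391,246),black_rear=(391,207)).items(): print(nm,ray("top",p,0.015).round(3))
print(ray("scene",(308,374),.01),ray("scene",(366,350),.01))
a=cv2.resize(im[165:260,215:420],None,fx=3.9,fy=3.9,interpolation=cv2.INTER_CUBIC)
cv2.imwrite("pics/c1.png",a[:,:,::-1])
E
```

```text
[ 0.541  0.079 10.187  0.08   0.042]
[  0.547  -0.038 -13.54    0.08    0.042]
[ 0.535 -0.151 -2.088  0.08   0.043]
rear [ 0.464 -0.428  0.015]
black_front [ 0.403 -0.391  0.015]
black_rear [ 0.533 -0.392  0.015]
[ 0.40403117 -0.39301003  0.01      ] [ 0.53403672 -0.40092835  0.01      ]
```

View pics/c1.png

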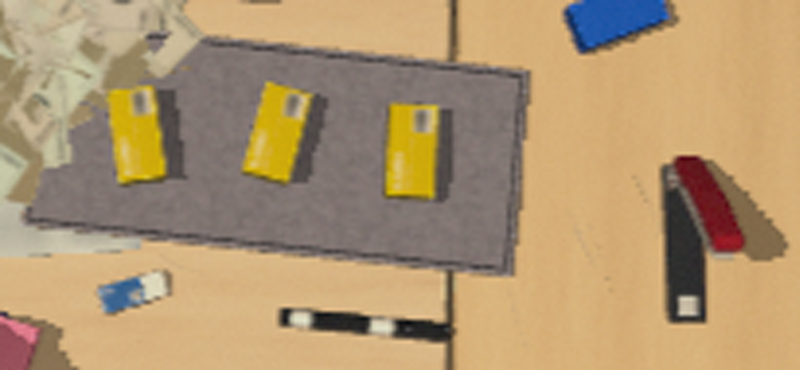

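The carton rectangles (80 x 42 mm) match the given size. The stapler's middle is at about (0.469, -0.394), and both views agree. I'll heft the left carton first.

```bash
cat >> h.py <<'E'
GZ=0.0115
def R(a):
    a=np.radians(a); y=np.array([-np.sin(a),np.cos(a),0]); z=np.array([0,0,-1.])
    return np.column_stack([np.cross(y,z),y,z])
def fz(): # mean vertical force, arm at rest
    arm.sleep(.3); s=[]
    for _ in range(10): s.append(arm.current_force()[2]); arm.sleep(.02)
    return np.mean(s)
def pick(c,zl=0.10):
    x,y,a=c[:3]
    arm.move_to([x,y,zl],R(a)); f0=fz()
    arm.move_l([x,y,GZ],feed=.12); arm.grip(0.0)
    w,g=arm.current_width(),arm.current_grasp_force()
    if w<.03: raise SystemExit(f"missed, width {w}")
    arm.move_l([x,y,zl],feed=.1); f1=fz()
    print("width",w,arm.current_width(),"grip",g,"f0",f0,"f1",f1,"grams",(f0-f1)/9.81*1000,"t",arm.current_t())
    return f0-f1
def lay(c):
    x,y,a=c[:3]
    arm.move_l([x,y,GZ+.0005],feed=.08); arm.grip(0.075); arm.sleep(.1)
    arm.move_l([x,y,.10],feed=.15)
E
python3 - <<'E'
from h import *
im=cv2.imread("pics/top0.png")[:,:,::-1].copy()
C=cartons(im)
arm.grip(0.075)
arm.move_to([C[0][0],C[0][1],.2],R(C[0][2]))
pick(C[0]); im=arm.snapshot("scene")
cv2.imwrite("pics/s1.png",cv2.resize(im[130:320,170:430],None,fx=2.5,fy=2.5)[:,:,::-1])
E
```

```text
width 0.04025847560749142 0.04008989001202649 grip 30.000747051090002 f0 0.0861187723680987 f1 -1.3515748441501658 grams 146.55388547586796 t 6.5083
```

View pics/s1.png

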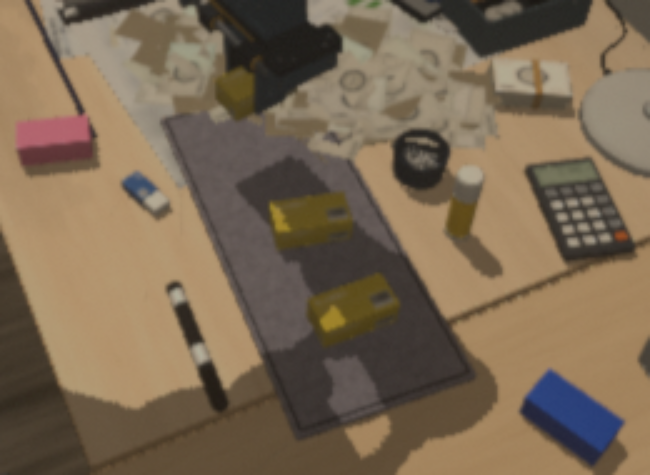

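The left carton is held level above the mat, at about (237,93) in the crop. The other two lie undisturbed at (310,220) and (352,310). I'll lay it down and heft the middle and right ones.

Run:
```python
from h import *
im=cv2.imread("pics/top0.png")[:,:,::-1].copy()
C=cartons(im)
lay(C[0])
pick(C[1]); lay(C[1])
pick(C[2])
im=arm.snapshot("scene")
cv2.imwrite("pics/s2.png",cv2.resize(im[130:320,170:430],None,fx=2.5,fy=2.5)[:,:,::-1])
print(arm.current_t())
```

```text
width 0.039900931105355135 0.04016677456506855 grip 30.000870879739523 f0 -0.19333873348698113 f1 -4.46337528548195 grams 435.2738585112099 t 13.3667
width 0.03971902724563102 0.04019854984130159 grip 30.000724531710148 f0 -0.08737843191882291 f1 -0.9142587773651139 grams 84.28953572337318 t 20.1583
20.2083
```

View pics/s2.png

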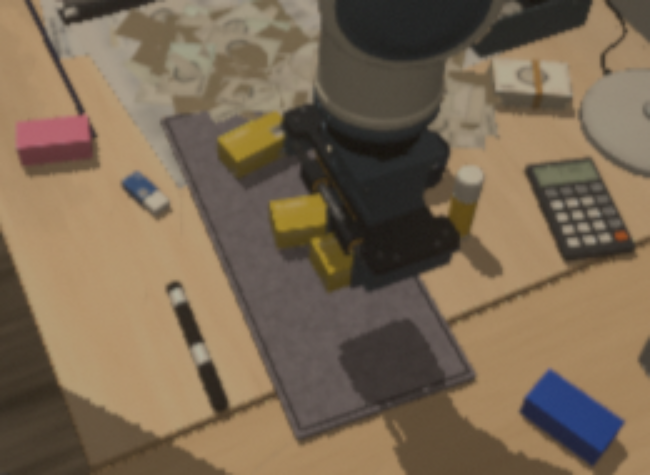

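The left and middle cartons lie flat, and the right one is up in the gripper. The middle carton is the heaviest: 435 g against 147 g and 84 g.

Run:
```python
from h import *
im=cv2.imread("pics/top0.png")[:,:,::-1].copy()
C=cartons(im)
lay(C[2]); pick(C[1])
x,y=C[1][:2]
arm.move_l([x,y,.255],feed=.15)
arm.move_l([.469,-.394,.255],feed=.15)
arm.sleep(.8)
a,b=arm.snapshot("top"),arm.snapshot("scene")
print(arm.current_ee_pos(),arm.current_width(),arm.current_grasp_force(),fz(),arm.current_dq(),arm.current_t())
for c in cartons(a): print(np.round(c,3))
s=cv2.resize(a[150:270,210:440],None,fx=1.7,fy=1.7); t=cv2.resize(b[130:420,150:480],None,fx=1.2,fy=1.2)
o=np.zeros((s.shape[0]+t.shape[0],max(s.shape[1],t.shape[1]),3),np.uint8)
o[:s.shape[0],:s.shape[1]]=s;o[s.shape[0]:,:t.shape[1]]=t
cv2.imwrite("pics/f.png",o[:,:,::-1])
```

```text
width 0.04019457066736037 0.04007910282737653 grip 30.000754706561565 f0 -0.02174959067599345 f1 -4.598907211619726 grams 466.5807972419707 t 27.0083
[ 0.46898739 -0.39401556  0.25499898] 0.04041117957719549 29.99918058514595 -4.692200789641117 [ 0.07000899 -0.04188006  0.03507451 -0.01304328 -0.08447236 -0.05164569] 32.1333
[ 0.541  0.08  10.19   0.08   0.042]
[ 0.535 -0.149  0.766  0.08   0.043]
```

View pics/f.png

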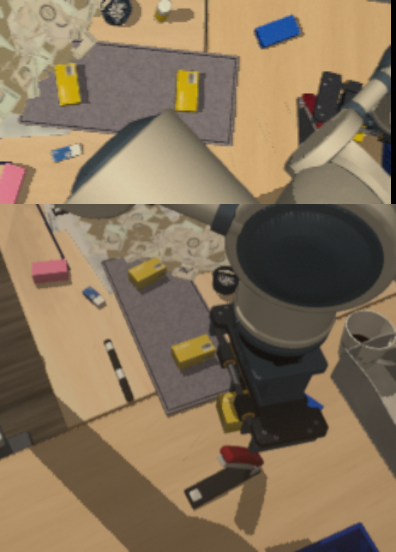

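The left and right cartons lie flat on the mat, at (67,85) and (187,90) in the upper crop. The middle one is held level above the open stapler, which is still untouched in the lower crop near (225,475).

```bash
python3 -c "
from rig import arm
print(arm.sign_off())"
```

```text
the job is handed in; nothing more can be done
None
```

I handed the job in with the heaviest carton, the middle one (about 450 g against 147 g left and 84 g right), held level about 25 cm above the desk over the open stapler, and the other two lying flat on the mat; the sign-off returned no verdict.

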